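# Weigh the salt pail on the spring scale and set it on the right board

## Robot

A 7-joint arm with a two-finger parallel gripper is mounted at the origin on the work surface. World frame = base frame: x ahead of the robot, y to its left, z up, the work surface at z = 0. Lengths are in mm, angles in rad, forces in N, time in s.
With the tool pointing down it reaches from about 400 to 900 mm from the base axis. Payload 5.6 kg.
Tool frame: the origin (TCP) lies midway between the tips of the shut fingers; the grasp point (between the pads) lies 19 mm behind it; z points along the fingers, y is the line along which they close (so a half turn about z gives the same grasp; the last joint's range is limited). The gripper opens to 92 mm and grips with 3 to 60 N. Pads are 20 mm wide; open, the fingers measure 128 mm over their backs; the gripper's body (75 mm by 189 mm) begins 69 mm behind the grasp point.
Start: joints at [1.294, 0.468, -0.012, 1.603, 0.006, 1.071, -0.056], TCP at [150.546, -632.333, 214.592] pointing down, gripper open.
Joint ranges: [-2.53, 2.53], [-0.31, 2.02], [-1.57, 1.55], [0.28, 2.44], [-1.29, 4.43], [0.15, 1.84], [-2.92, 2.92]. Speed limits (rad/s): [2.57, 2.57, 3.14, 3.14, 3.14, 3.14, 3.14].

## Interface

Orientations are given as a rotation vector (axis times angle).
In Python, from cell import robot, grip, kin, viewer gives the robot as it stands. Calls block until the motion is done:
- robot.movep(position, orientation): joint-space move of the TCP to a pose.
- robot.servo_line(position, feed=150, rotation=None): straight line of the TCP; rotation=None keeps the orientation; feed is the mean speed in mm/s.
- robot.goto_joints(angles): joint-space move.
- grip(opening, newtons=None): opening from 0.0 (shut) to 1.0 (fully open); newtons is the grip in N (None keeps the last); returns when the fingers have stopped.
- robot.hold(seconds).
- kin.ik(position, orientation): joint angles nearest the present ones, or None.
- robot.observe(): the state.
- viewer.read_camera(name): name is "scene" or "top" or "wrist"; returns the picture (420x560x3 uint8, red, green, blue); there is no depth.
- viewer.camera_info(name): a dict with "camera_matrix" (3x3 intrinsics, pixels), "R" (3x3) and "t" (3): a world point X has camera coordinates R X + t. Camera axes: x right, y down, z forward; pixel columns grow to the right and rows downward; lengths in mm; the calibration is good to about 2 mm. A picture is of the moment at which its call begins: read the wrist's pose just before it. camera_info takes no time and is no camera call; for the wrist camera it gives the pose at the moment of the call.
A pose or a line that the arm cannot do raises robot.IKError and nothing moves.
- robot.job_done(): hands the job in; it is judged then, once.
Trained networks look in the newest picture that a camera, given by its name, has taken for a name from the list of things; names that differ only in an ending like _2 or _b are one class to them, and where a whole thing is asked for, a point or a joint stands for the part that bears it (a point fixed in the world has none). Each returns a list of dicts, best first, with "confidence" (0 to 1); they miss things now and then, are a little off and sometimes report something else, mostly with a low value. They report only what shows in the picture. A call takes as long as a camera call. They do not tell look-alikes from the thing itself.
- viewer.silhouettes(name, camera): "mask" (420x560 bool, what is visible of it).
- viewer.pinpoint(name, camera): "at" ([x, y, z] in mm, in the coordinates of the camera as it stood for that picture, good to about 4 mm: a listed point, or the origin of a listed thing).
The state is a dict: "t": time; "joints": joint angles; "joint_velocities": joint speeds; "joint_torque": joint torques, N m; "tcp_pos": TCP position; "tcp_rot": TCP orientation; "contact_force": force on the tool from outside, world axes, zero at the start; "wrist_torque": the same for the moment, N m; "grip_width": opening from 0.0 (shut) to 1.0 (fully open); "grip_force": force on a finger pad.
Only numpy, scipy, OpenCV 4.12 (cv2) and the standard library are available. Lean on these libraries where they do the work, as an engineer would, in place of code of your own. Each camera call takes 0.05 s, during which the arm holds its last target. There are 200 camera calls.

## Task

Take the hand scale from its cedar stand, catch the little pail's wire bail with its hook and raise it gently until the pail hangs still, only a finger's breadth clear of the table, for about a second to weigh it. If it weighs half a kilo or more, lower it gently, still on the hook, onto the middle of the round board; if less, onto the middle of the square board. Then unhook, hang the scale back in its stand as it was, and never touch the pail with the gripper, tip it or disturb the cup, the bowl or the tortilla press.

Things in the scene. Friction and masses are not known exactly. Their poses are not given: they have to be found in the camera images.
- stand: Fixed cedar stand for the scale, origin on the table below the scale's hanging place, z up. Two uprights under the prongs from x=+64 mm on, base plate from x=+25 mm on; nothing rises above its prongs' tops (150 mm).
- slot (a point): The scale's hanging place, axes as the stand's: between two level prongs running along x from -50 to +86 mm, each 22 mm wide, inner faces at y=+-27 mm, tops at this point's height, 150 mm above the table. The slot is open at its -x end (towards the robot), closed at x=+64 mm.
- scale: Loose spring hand scale, 0.21 kg, upright in the slot, axes as the stand's at the start. Origin: centre of the underside of its shoulder plate (20 x 76 x 8 mm in x,y,z), which lies on the prong tops. Above it a black grip block 18 mm (x) x 30 mm (y), z=8 to 48 mm: grasp from above across the 18 mm at about z=30. Below, the housing, 22 x 44 mm, z=0 to -60. A hook hangs from it.
- hook_rest (a point): Seat of the scale's hook when unloaded, 125 mm below the scale's origin, same axes; fixed to the housing, does not follow the stretch. 6 mm steel, in the x-z plane, mouth to +x: tip at x=18, its top 12 mm above the seat; lowest point 6 below; back at x=-18; rod above from 50 up. A loaded hook draws out 8.2 mm per 100 g (120 N/m, from about zero), one ring on the rod per 100 g, the fifth thicker.
- pail: Loose lidded round tin pail of unknown weight, about 0.28 to 0.72 kg, upright on the table. Origin: centre of its underside, z up. Body 90 mm in diameter, lid 94 mm, top of lid at z=50 mm, wire bail above, 103 mm tall in all.
- bail_top (a point): Underside of the middle of the pail's bail, 98 mm above the pail's origin, same axes. The bail is 5 mm wire, fixed stiffly upright in the pail's y-z plane: from here it falls 7 mm to y=+-30 mm, then steeply to the pail's sides at y=+-50 mm. A hook enters across it, along the pail's x, from either side; 48 mm of room down to the lid.
- round_board: Fixed round dark wooden board, 130 mm in diameter, 10 mm thick; for the pail when it weighs half a kilo or more. Origin: centre of its underside, on the table.
- square_board: Fixed square dark wooden board, 125 x 125 mm, 10 mm thick; for the pail when it weighs less than half a kilo. Origin: centre of its underside, on the table.
- cup: Bystander: turquoise ceramic cup, 76 mm wide, 85 mm tall, origin centre of underside. Leave alone.
- bowl: Bystander: clay bowl, 110 mm wide, 45 mm tall, origin centre of underside. Leave alone.
- press: Bystander: cast iron tortilla press, 170 mm square, about 70 mm tall, origin centre of underside. Leave alone.
Mind the look-alikes: they are no part of the job. There is more than one size of the scale; the one meant has the size given above. Leave any green or pink look-alike of the round_board alone.

How it is judged:
By the outcome, as a careful person would: the job done as asked, in the order asked, and still so for the second after the job is handed in, with the robot touching nothing.
It also fails if it takes over 72 s, if anything falls off the work surface, if the arm or the gripper's body presses on something with over 40 N, if the wrist force passes 120 N, or if a joint passes its speed limit or range.

## Working session

There is one attempt and no reset: what is moved stays moved. The work goes in short steps, each a Python script; the robot and the scene stay as the last script left them, time stands still between calls to the robot, and variables do not carry over. Pictures are saved under pics/ and viewed, at most 10 in all, crops included, and the job is handed in when it is done.

```bash
mkdir -p pics; cat > h.py <<'E'
import numpy as np, cv2
from cell import robot, grip, kin, viewer
def save(img,n): cv2.imwrite('pics/'+n+'.png',cv2.cvtColor(img,cv2.COLOR_RGB2BGR))
def world(p,i): return i["R"].T@(np.array(p)-i["t"])
def find(cam,names):
    i=viewer.camera_info(cam); im=viewer.read_camera(cam)
    K=np.array(i["camera_matrix"]);i={k:np.array(v) for k,v in i.items() if k in("R","t")}
    for n in names:
        for d in viewer.pinpoint(n,cam):
            p=np.array(d["at"]);u=K@p/p[2]
            print(cam,n,round(d["confidence"],2),world(p,i).round(0),u[:2].round(0))
    return im
E
python3 - <<'E'
from h import *
N=["slot","scale","hook_rest","pail","bail_top","round_board","square_board","cup","bowl","press","stand"]
a=find("scene",N);b=find("top",N)
save(a,'s0');save(b,'t0')
print(robot.observe())
E
```

```text
scene slot 0.56 [ 580. -289.  149.] [200. 239.]
scene scale 0.91 [ 704. -447.    6.] [161. 341.]
scene scale 0.77 [ 499. -460.   11.] [134. 273.]
scene scale 0.38 [742.  14.  -3.] [343. 278.]
scene hook_rest 0.94 [ 575. -291.   28.] [206. 267.]
scene hook_rest 0.77 [ 531. -381.   15.] [168. 270.]
scene hook_rest 0.74 [ 576. -289.  151.] [199. 238.]
scene hook_rest 0.67 [ 633. -492.   15.] [133. 322.]
scene pail 0.91 [547. 359.  -0.] [406. 185.]
scene bail_top 0.65 [549. 360. 102.] [414. 160.]
scene round_board 0.73 [339. -96.  -1.] [242. 189.]
scene round_board 0.62 [516. -87.  -2.] [269. 229.]
scene round_board 0.58 [ 319. -291.   -0.] [179. 206.]
scene square_board 0.63 [457. 135.  -4.] [327. 190.]
scene cup 0.68 [ 755. -168.   -1.] [281. 311.]
scene bowl 0.96 [739.  11.   4.] [342. 276.]
scene press 0.81 [758. 206.   2.] [408. 254.]
scene stand 0.88 [ 577. -292.    0.] [207. 274.]
top slot 0.83 [ 581. -291.  153.] [367. 195.]
top scale 0.88 [ 506. -461.   14.] [415. 229.]
top scale 0.87 [ 578. -290.  154.] [367. 196.]
top scale 0.78 [ 705. -452.   11.] [408. 166.]
top scale 0.51 [
[... 799 characters left out ...]
3, -0.01159868,  1.6027032 ,  0.00603509,
        1.07136719, -0.05632931]), 'joint_velocities': array([ 8.64944706e-05, -2.77419672e-04,  1.90774437e-03,  2.05506898e-03,
        7.08502839e-04, -1.99375311e-03, -4.73299742e-04]), 'joint_torque': array([ 5.81312870e-04, -5.20426369e+01, -1.20639973e-02, -2.44053465e+01,
       -5.66309388e-02,  1.12830946e-02, -3.07698826e-05]), 'tcp_pos': array([ 150.53172618, -632.34766893,  214.6010905 ]), 'tcp_rot': array([ 3.12008656e+00,  3.66251053e-01, -9.08894709e-05]), 'contact_force': array([ 0.03027815, -1.52572285,  0.33810832]), 'wrist_torque': array([-0.00834425,  0.01406554,  0.04077973]), 'grip_force': 0.0, 'grip_width': 0.9981368382344379}
```

```bash
python3 -c "
import cv2
a=cv2.imread('pics/s0.png')[110:400,80:480];b=cv2.imread('pics/t0.png')[110:340,90:490]
cv2.imwrite('pics/s1.png',cv2.resize(a,(800,580),interpolation=3));cv2.imwrite('pics/t1.png',cv2.resize(b,(800,460),interpolation=3))"
```

```text
(no output)
```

View pics/s1.png

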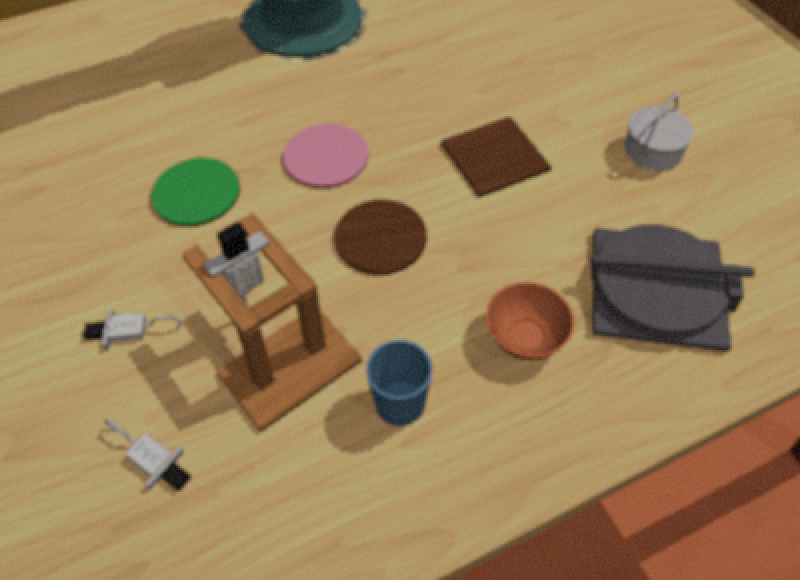

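View pics/t1.png

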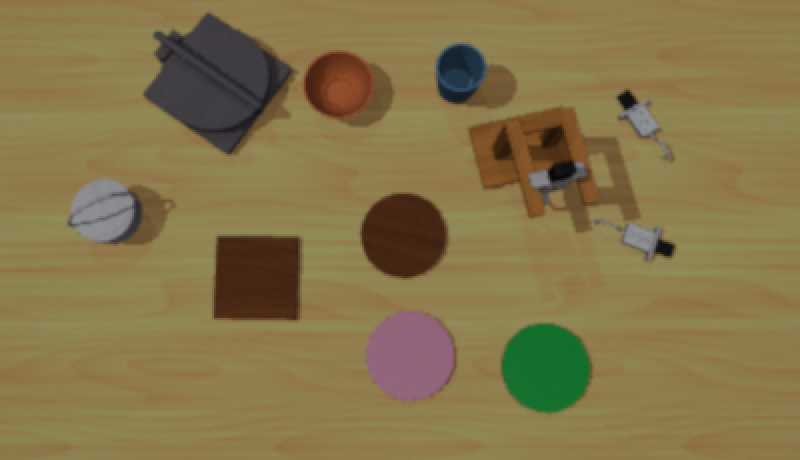

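Scene: the scale meant hangs upright in the stand (scene px ~200,239). The other scales lie at px (134,273) and (161,341), loose on the table, so they are not it. The dark round board is at scene px (269,229), the green one at (179,206), the pink one at (242,189) and the square one at (327,190). The hanging scale is confirmed by the enlarged crop. Next I look from close by.

```bash
cat >> h.py <<'E'
from scipy.spatial.transform import Rotation as Rn
def rot(yaw,s=1):  # tool down, tool y = s * scale x (yaw)
    y=s*np.array([np.cos(yaw),np.sin(yaw),0]);z=np.array([0,0,-1.]);x=np.cross(y,z)
    return Rn.from_matrix(np.c_[x,y,z]).as_rotvec()
E
python3 - <<'E'
from h import *
for s in(1,-1):
  for n,p,yw in(("slot",(578,-290,400),.23),("slot",(578,-290,170),.23),("pail",(548,360,260),.37),("rb",(515,-87,260),.37),("sq",(455,131,260),.37)):
    q=kin.ik(p,rot(yw,s));print(s,n,None if q is None else np.round(q,2))
i=viewer.camera_info("wrist");Rw=Rn.from_rotvec(robot.observe()["tcp_rot"]).as_matrix()
c=-np.array(i["R"]).T@i["t"];print("cam in tool",Rw.T@(c-robot.observe()["tcp_pos"]), (np.array(i["R"])@Rw).round(2),i["camera_matrix"])
E
```

```text
1 slot [ 0.78  0.4  -0.53  1.33  0.2   1.46  0.49]
1 slot [ 0.77  0.57 -0.51  1.62  0.31  1.03  0.4 ]
1 pail [ 0.03  0.68 -1.04  1.49  0.59  1.31 -0.7 ]
1 rb [ 0.68  0.29 -0.69  1.83  0.2   1.1   0.29]
1 sq [ 0.7   0.38 -1.26  1.92  0.4   1.14 -0.35]
-1 slot [ 0.42  0.35 -0.01  1.36  0.    1.43 -2.5 ]
-1 slot [ 0.34  0.5   0.11  1.66 -0.06  0.98 -2.45]
-1 pail [ 0.13  0.84 -1.33  1.49  0.82  1.45  2.3 ]
-1 rb [ 0.35  0.23 -0.29  1.85  0.07  1.08 -2.74]
-1 sq [-1.53  0.28  1.4   2.02 -0.31  1.09 -2.75]
cam in tool [  83.98089841    1.61558219 -169.85362952] [[ 0.    1.   -0.  ]
 [-0.96  0.   -0.29]
 [-0.29  0.    0.96]] [[300.67737495   0.         275.03547356]
 [  0.         300.67737495 211.32083244]
 [  0.           0.           1.        ]]
```

```bash
python3 - <<'E'
from h import *
robot.movep((578,-300,340),rot(.23));print(robot.observe()["t"])
a=find("wrist",["slot","scale","stand"]);save(cv2.resize(a,(784,588)),"w1");print(robot.observe()["t"])
E
```

```text
3.2
wrist scale 0.97 [ 574. -295.  152.] [273. 183.]
wrist scale 0.63 [ 711. -450.    9.] [327. 264.]
wrist scale 0.6 [ 504. -463.   11.] [215. 248.]
3.4
```

View pics/w1.png

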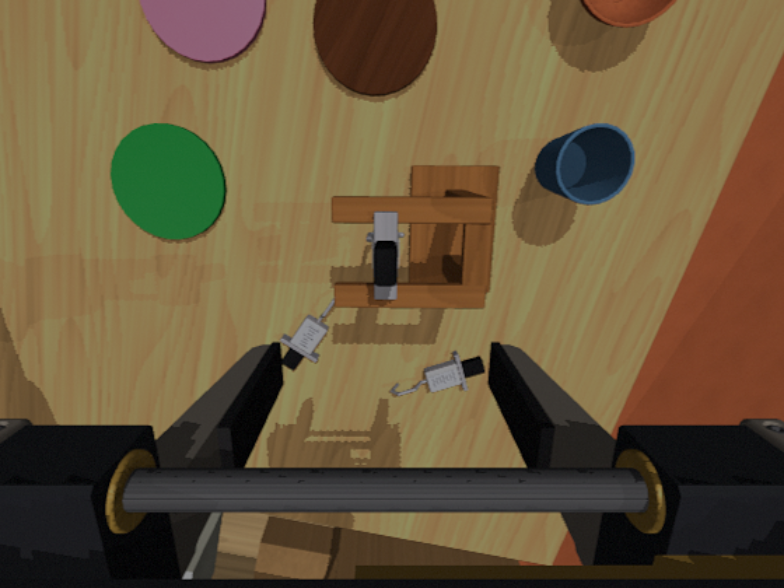

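The wrist view shows the upright scale (view px 385,255) in the stand, its plate across the prongs, and yaw about equal to the tool's. The loose look-alikes lie at (305,340) and (445,375). I turn the corner pixels into positions.

```bash
cat >> h.py <<'E'
def pix(cam,u,v,z,i=None):
    i=i or viewer.camera_info(cam);R=np.array(i["R"]);d=R.T@np.linalg.solve(np.array(i["camera_matrix"]),[u,v,1]);c=-R.T@np.array(i["t"])
    return c+d*(z-c[2])/d[2]
E
python3 - <<'E'
from h import *
def w(L,z):
    P=[pix("wrist",u/1.4,v/1.4,z)[:2].round(1) for u,v in L];print(P,np.mean(P,0));return P
w([(374,212),(397,212),(374,299),(397,299)],158)
w([(374,241),(396,241),(375,284),(396,284)],198)
P=w([(332,198),(492,198),(332,222),(492,222)],150)
Q=w([(335,284),(485,283),(335,307),(485,307)],150)
for a,b in((P[0],P[1]),(P[2],P[3]),(Q[0],Q[1]),(Q[2],Q[3])):print(np.arctan2(*(b-a)[::-1]),np.linalg.norm(b-a))
g=np.array(viewer.silhouettes("scale","wrist")[0]["mask"],np.uint8)
print(cv2.minAreaRect(cv2.findNonZero(g)))
E
```

```text
[array([ 559.1, -258.4]), array([ 577.5, -254.1]), array([ 575.6, -331.7]), array([ 595.2, -327.1])] [ 576.85  -292.825]
[array([ 563.8, -274.9]), array([ 579.8, -271.2]), array([ 571.9, -307.1]), array([ 587.6, -303.5])] [ 575.775 -289.175]
[array([ 522.4, -255.9]), array([ 652.4, -225.7]), array([ 526.2, -275.5]), array([ 658.4, -244.7])] [ 589.85 -250.45]
[array([ 539.2, -328.5]), array([ 668.4, -297.4]), array([ 543.4, -349.6]), array([ 675.1, -318.9])] [ 606.525 -323.6  ]
0.22825902897725744 133.46175482137195
0.22889713321297916 135.74048769619174
0.23621816448617555 132.8903683492524
0.22901589352904242 135.2308396779374
((313.1039733886719, 266.53961181640625), (24.57741928100586, 66.36898803710938), 84.2894058227539)
```

```bash
python3 - <<'E'
from h import *
o=rot(.229)
grip(0.6);robot.servo_line((577,-291,220),rotation=o,feed=200)
robot.servo_line((577,-291,161),feed=80)
print(grip(0.0,45),[robot.observe()[k] for k in("t","grip_width","grip_force","contact_force","tcp_pos")])
robot.servo_line((577,-291,190),feed=60);print(robot.observe()["contact_force"])
robot.servo_line((577,-291,320),feed=150)
o=rot(.37);robot.movep((460,270,320),o);robot.hold(.3)
a=find("wrist",["pail","bail_top","hook_rest","scale","square_board"]);save(cv2.resize(a,(784,588)),"w2");print(robot.observe()["t"],robot.observe()["tcp_pos"])
E
```

```text
False [6.425, 0.19300193534197385, 45.00083148479462, array([-3.16837337, -0.33008894,  2.55651202]), array([ 576.37429823, -291.36037826,  161.10601087])]
[-0.10994814 -0.69582823 -1.35482223]
wrist pail 0.82 [547. 354.   2.] [345. 142.]
wrist pail 0.15 [757. 204.   3.] [416. 264.]
wrist bail_top 0.91 [548. 356. 100.] [364. 146.]
wrist scale 0.65 [465. 268. 312.] [280. 256.]
wrist square_board 0.78 [453. 133.  -1.] [243. 241.]
10.7333 [460.00804891 270.01273981 320.02365986]
```

View pics/w2.png

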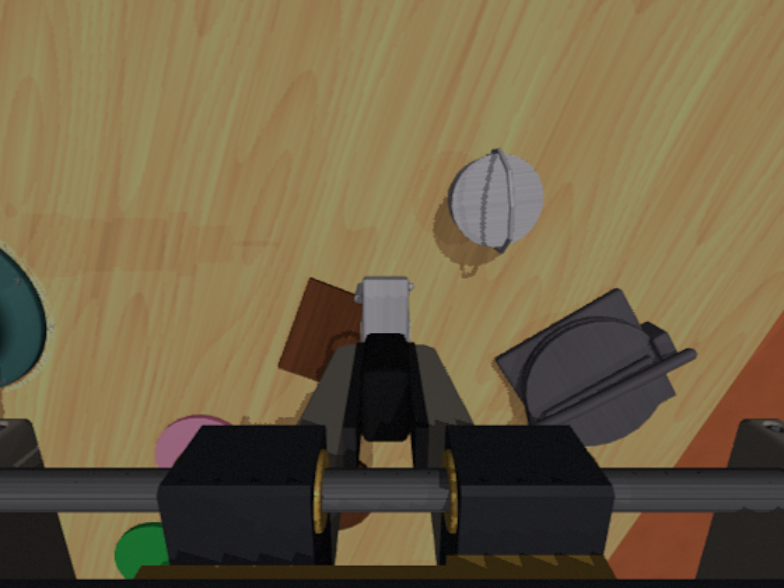

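The view shows the pail (view px 497,198) with its bail running from (497,151) to (502,250); the scale is held upright. I compute the bail's yaw and top.

```bash
python3 - <<'E'
from h import *
f=lambda u,v,z:pix("wrist",u/1.4,v/1.4,z)
for z in(45,60):
    a,b=f(496,152,z),f(502,250,z);d=a-b;print((a+b)/2,np.linalg.norm(d),np.arctan2(-d[0],d[1]))
print(f(511,203,103), [f(u,v,50) for u,v in((451,200),(544,198))])
for s in(1,):
  for p in((548,357,200),(516,-87,260),(455,131,260)):
    for y in(.15,.25,.37):print(p,y,kin.ik(p,rot(y)) is not None)
E
```

```text
[554.27504191 355.31315878  45.        ] 100.29810313531158 0.5120098623901629
[550.10900628 355.01055789  60.        ] 96.91624496845654 0.5120098623901629
[548.29489024 357.74271864 103.        ] [array([505.90107493, 339.80678312,  50.        ]), array([593.58382521, 376.00281709,  50.        ])]
(548, 357, 200) 0.15 True
(548, 357, 200) 0.25 True
(548, 357, 200) 0.37 True
(516, -87, 260) 0.15 True
(516, -87, 260) 0.25 True
(516, -87, 260) 0.37 True
(455, 131, 260) 0.15 True
(455, 131, 260) 0.25 True
(455, 131, 260) 0.37 True
```

```bash
cat >> h.py <<'E'
PY=.5; B=np.array([548.8,357.2]); X=np.array([np.cos(PY),np.sin(PY)])
E
python3 - <<'E'
from h import *
o=rot(PY);p=B-70*X
robot.movep((*p,260),o);robot.servo_line((*p,208),feed=80);robot.servo_line((*(B-38*X),208),feed=60);robot.hold(.3)
a=find("scene",["bail_top","hook_rest","pail"]);b=find("wrist",["bail_top","hook_rest"]);print(robot.observe()["t"])
c=cv2.resize(a[110:220,340:480],(700,550),interpolation=3);save(c,"s3");save(cv2.resize(b,(784,588)),"w3")
E
```

```text
scene bail_top 0.68 [549. 361. 101.] [414. 160.]
scene hook_rest 0.95 [ 534. -381.   17.] [168. 271.]
scene hook_rest 0.59 [515. 341.  73.] [400. 162.]
scene hook_rest 0.56 [ 632. -489.   14.] [135. 321.]
scene pail 0.75 [548. 360.   1.] [406. 184.]
scene pail 0.42 [760. 204.   2.] [408. 255.]
wrist bail_top 0.91 [551. 356.  98.] [316. 209.]
13.3
```

View pics/w3.png

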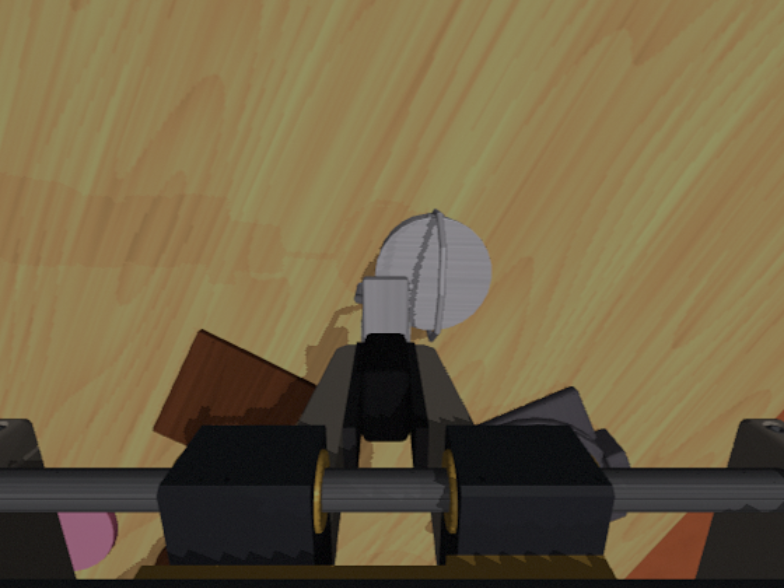

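View pics/s3.png

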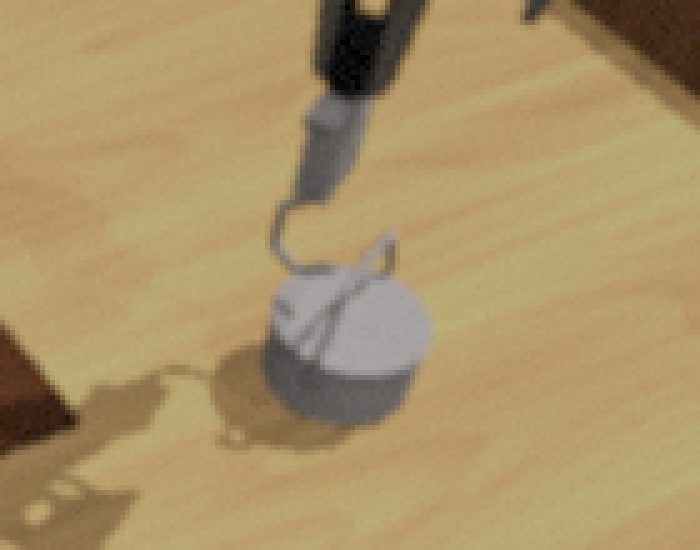

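The hook stands level before the bail at half height (scene crop ~290,265, bail top ~390,238), on the centre line. I insert it, then raise under force watch.

```bash
cat >> h.py <<'E'
def fz(n=8):
    v=[]
    for _ in range(n): robot.hold(.025); v.append(robot.observe()["contact_force"])
    return np.mean(v,0),np.std(v,0)
E
python3 - <<'E'
from h import *
a,b=[pix("wrist",u/1.4,v/1.4,50) for u,v in((435,211),(433,338))];d=a-b
print("yaw",np.arctan2(-d[0],d[1]),(a+b)/2,pix("wrist",443/1.4,270/1.4,103))
f0,s=fz();print("f0",f0,s)
robot.servo_line((*B,208),feed=50);print(fz(4)[0])
robot.servo_line((*B,232),feed=60);print("232",fz()[0])
robot.servo_line((*B,252),feed=40)
z=252
while z<300:
    f=-(fz(6)[0]-f0)[2];c=z-234-f/.12;print(z,f.round(2),round(c,1))
    if f<.5 or c>5: break
    z+=5;robot.servo_line((*B,z),feed=30)
print(robot.observe()["t"])
E
```

```text
yaw 0.5194881482367082 [552.17806006 354.45265168  50.        ] [542.6270504  370.88011444 103.        ]
f0 [ 0.14048826 -0.12616564 -2.03257044] [0.25393059 0.57542339 0.5842461 ]
[-0.02251977 -0.28796175 -2.65656039]
232 [ 0.00756776  0.24231666 -2.36466977]
252 2.08 0.6
257 2.79 -0.3
262 3.73 -3.0
267 3.61 2.9
272 4.53 0.2
277 4.62 4.5
282 4.57 9.9
18.8583
```

```bash
python3 - <<'E'
from h import *
f,s=fz(64);print(f,s,robot.observe()["t"], "kg total",-f[2]/9.81, "pail",-f[2]/9.81-.21)
a=find("scene",["pail","bail_top","hook_rest"]);find("top",["pail"])
save(cv2.resize(a[90:210,350:480],(780,720))[:600],"s4")
E
```

```text
[ 0.05140289  0.03937184 -6.58876392] [0.47812694 0.52437807 0.43718152] 20.4583 kg total 0.671637504301439 pail 0.461637504301439
scene pail 0.98 [548. 359.  13.] [407. 182.]
scene bail_top 0.72 [549. 357. 112.] [414. 158.]
scene hook_rest 0.97 [ 635. -490.   15.] [134. 322.]
scene hook_rest 0.76 [545. 358. 151.] [417. 147.]
scene hook_rest 0.58 [ 534. -382.   20.] [167. 270.]
top pail 0.56 [547. 358.  10.] [145. 218.]
```

View pics/s4.png

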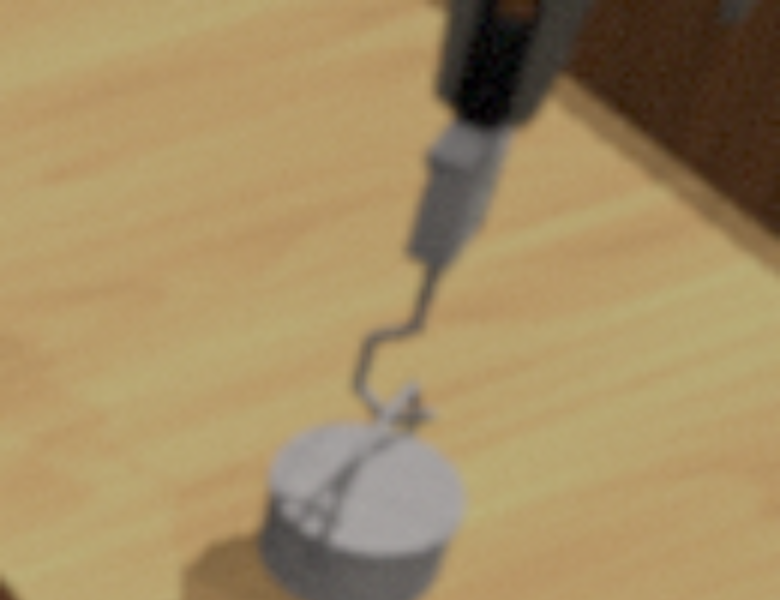

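The pail hangs level on the hook (crop ~405,410) about 11 mm clear. It weighs 0.46 kg (force, with the ~36 mm stretch agreeing), so it goes to the square board.

```bash
python3 - <<'E'
from h import *
robot.servo_line((*B,306),feed=30)
C=[]
for cam in("top","scene"):
    viewer.read_camera(cam)
    for d in viewer.silhouettes("square_board",cam)[:2]:
        c=cv2.findNonZero(np.array(d["mask"],np.uint8))
        q=cv2.boxPoints(cv2.minAreaRect(c)) if cam=="top" else cv2.approxPolyN(cv2.convexHull(c),4)[0]
        P=np.array([pix(cam,*np.mean(c[:,0],0),10),*[pix(cam,*x,10) for x in q]])[:,:2]
        print(cam,d["confidence"],P.round(0).tolist(),P[1:].mean(0),[np.linalg.norm(P[1+k]-P[1+(k+1)%4]).round(0) for k in range(4)])
print([kin.ik((454,131,z),rot(PY)) is not None for z in(306,240,210)],robot.observe()["t"])
robot.servo_line((460,150,306),feed=80);robot.hold(.5)
find("wrist",["square_board","pail"]);find("top",["pail","square_board"]);print(robot.observe()["t"])
E
```

```text
top 0.73 [[458.0, 128.0], [517.0, 195.0], [516.0, 70.0], [393.0, 68.0], [394.0, 190.0]] [455.01180129 130.98159703] [np.float64(124.0), np.float64(123.0), np.float64(122.0), np.float64(123.0)]
top 0.67 [[517.0, -89.0], [581.0, -27.0], [580.0, -152.0], [455.0, -150.0], [455.0, -27.0]] [517.54141059 -88.82556957] [np.float64(125.0), np.float64(125.0), np.float64(123.0), np.float64(125.0)]
scene 0.9 [[459.0, 133.0], [521.0, 68.0], [391.0, 72.0], [386.0, 200.0], [521.0, 198.0]] [454.85754875 134.63395206] [np.float64(130.0), np.float64(128.0), np.float64(135.0), np.float64(130.0)]
scene 0.58 [[764.0, 208.0], [880.0, 217.0], [782.0, 84.0], [638.0, 178.0], [736.0, 413.0]] [759.29546536 223.13727864] [np.float64(165.0), np.float64(172.0), np.float64(255.0), np.float64(243.0)]
[True, True, True] 21.9083
wrist pail 0.62 [462. 147.  34.] [275. 178.]
top pail 0.91 [458. 151.  33.] [211. 246.]
top pail 0.15 [513. -90.   5.] [292. 228.]
top square_board 0.6 [449. 131.   2.] [219. 250.]
top square_board 0.47 [741.  12.  -0.] [259. 157.]
25.675
```

```bash
cat >> h.py <<'E'
S=np.array([455,131.5])
E
python3 - <<'E'
from h import *
p=S-45*X;print([kin.ik((*q,z),rot(PY)) is not None for q in(S,p) for z in(306,218,340)])
robot.servo_line((*S,306),feed=30);robot.hold(.4)
robot.servo_line((*S,288),feed=30);robot.servo_line((*S,268),feed=20);print(fz(6)[0])
robot.servo_line((*S,244),feed=35);print(fz(6)[0])
robot.servo_line((*S,219),feed=50);print(fz(6)[0])
find("scene",["pail","bail_top"]);a=find("wrist",["bail_top"]);i=viewer.read_camera("scene")
print(robot.observe()["t"])
save(np.hstack([cv2.resize(i[120:230,270:380],(400,400)),cv2.resize(a[150:300,200:350],(400,400))]),"s5")
E
```

```text
[True, True, True, True, True, True]
[ 0.27048538 -0.50583794 -5.06779925]
[-0.41363775 -0.41004718 -2.36810434]
[ 0.20613979  0.17747868 -1.88554837]
scene pail 0.69 [455. 131.   9.] [326. 187.]
scene bail_top 0.62 [456. 135. 110.] [330. 162.]
31.0
```

View pics/s5.png

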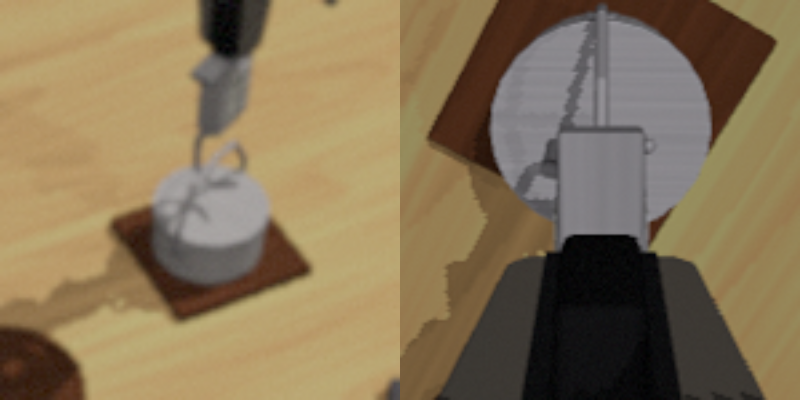

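The pail stands upright in the middle of the square board (crop left ~210,225) and the hook is slack under the bail. I withdraw and return the scale.

```bash
python3 - <<'E'
from h import *
p=S-45*X
robot.servo_line((*p,219),feed=50);print(fz(4)[0])
robot.servo_line((*p,340),feed=120)
robot.movep((576.4,-291.4,325),rot(.229));robot.hold(.4)
f0=fz(8)[0];print(f0)
for z,v in((290,100),(250,60),(200,60),(170,60),(164,30)):
    robot.servo_line((576.4,-291.4,z),feed=v);f=fz(4)[0]-f0;print(z,f.round(2))
    if np.linalg.norm(f)>4:break
a=find("wrist",["scale"]);find("scene",["pail"]);print(robot.observe()["t"]);save(cv2.resize(a[110:330,130:430],(750,550)),"w6")
E
```

```text
[ 0.28562549  0.22583524 -2.10190053]
[ 0.0317156  -0.40564303 -2.16135045]
290 [-0.1   0.3   0.41]
250 [-0.16  0.31  0.31]
200 [-0.35  0.35  0.46]
170 [-0.06  0.43  0.3 ]
164 [ 0.01  0.4  -0.08]
wrist scale 0.81 [ 503. -461.   11.] [186. 311.]
wrist scale 0.74 [ 577. -294.  157.] [274. 255.]
scene pail 0.74 [456. 130.  10.] [326. 187.]
scene pail 0.56 [457. 132. 113.] [329. 162.]
39.5
```

View pics/w6.png

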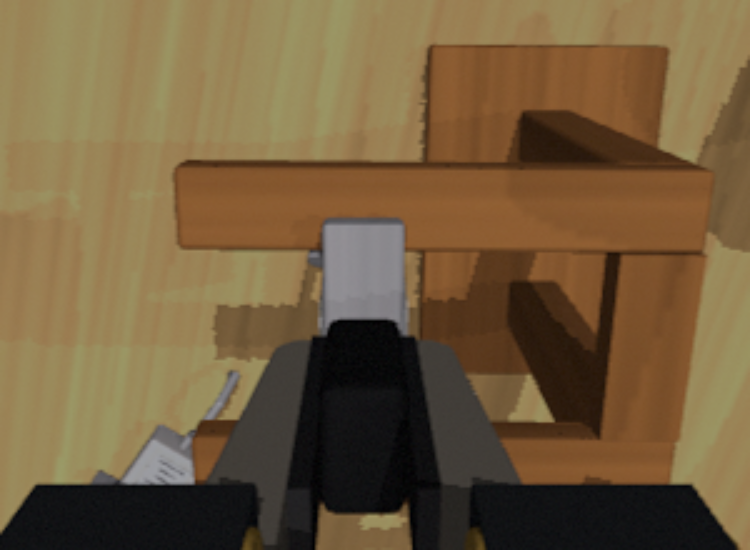

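The plate lies across both prongs (crop ~365,265), square to them. I seat it and release.

```bash
python3 - <<'E'
from h import *
f0=fz(6)[0]
for z in(162.5,161.5,160.8,160.2):
    robot.servo_line((576.4,-291.4,z),feed=20);f=fz(4)[0]-f0;print(z,f.round(2))
    if f[2]>1.6:break
grip(0.45,10);robot.hold(.2);robot.servo_line((576.4,-291.4,215),feed=60);robot.servo_line((576.4,-300,330),feed=200,rotation=rot(.229));robot.hold(.3)
a=find("wrist",["scale"]);find("scene",["pail","cup","bowl","press","hook_rest"]);find("top",["scale"]);print(robot.observe()["t"]);save(cv2.resize(a[60:280,130:430],(750,550)),"w7")
E
```

```text
162.5 [ 0.11  0.46 -0.21]
161.5 [-0.21  0.48 -0.07]
160.8 [-0.2   0.71  2.43]
wrist scale 0.63 [ 576. -294.  150.] [275. 186.]
wrist scale 0.61 [ 502. -459.   10.] [214. 249.]
scene pail 0.75 [452. 134.  11.] [327. 186.]
scene cup 0.76 [ 755. -172.   -4.] [280. 312.]
scene bowl 0.57 [741.  10.   2.] [342. 277.]
scene bowl 0.28 [ 580. -290.    2.] [208. 274.]
scene press 0.69 [762. 205.   0.] [409. 255.]
scene hook_rest 0.82 [ 578. -289.   28.] [207. 268.]
scene hook_rest 0.76 [ 534. -381.   18.] [168. 271.]
scene hook_rest 0.42 [ 578. -288.  148.] [200. 239.]
top scale 0.71 [ 584. -291.  152.] [367. 194.]
top scale 0.51 [ 501. -461.    8.] [415. 231.]
44.0
```

View pics/w7.png

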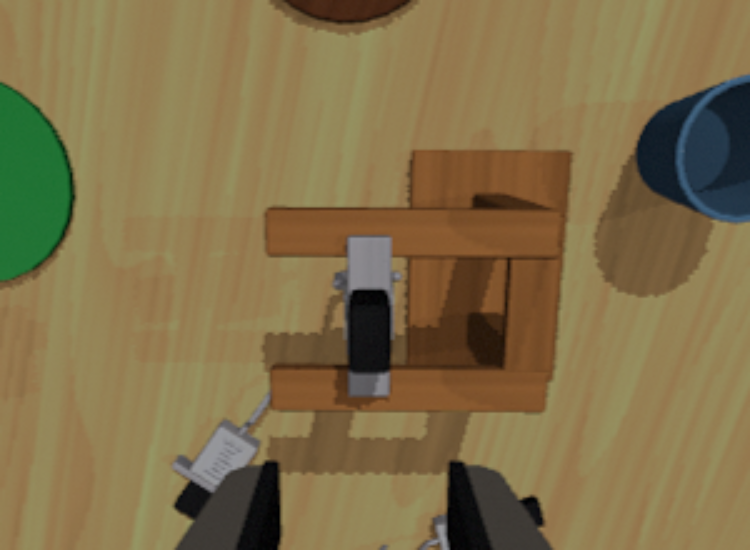

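The scale hangs level in its slot as before (crop ~370,315), the pail is on the square board, and the bystanders have not moved.

```bash
python3 -c "
from h import *
print(robot.job_done())"
```

```text
the job is handed in; nothing more can be done
None
```

The pail weighed about 0.46 kg, so it now stands on the middle of the square board; the scale is back in its stand, and the job was handed in at about 44 s of the 72 s allowed.

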